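# Scrub out the cone compartment of a sorting drum

### The job

Scrub out one compartment of the round sorting drum, the one with the little cone on the ledge outside it: turn the flat steel lid by its bar until the whole opening lies over that compartment, then scrub with the brush inside, down to the floor, up past half the depth and down to the floor once more. Stand the brush back upright in its wooden block, with the lid's opening still fully over the cone compartment, and do not disturb the two turned figures.

Things in the scene. Friction and masses are not known exactly. Their poses are not given: they have to be found in the camera images.
- drum: Fixed round wooden drum, 184 mm across, 83 mm high, under a flat lid; origin: centre of its underside; any yaw. Two crossed dividers, 4 mm thick and nearly as high as the lid, make four quarter compartments centred on its +x, +y, -x, -y axes. Inner floor 8 mm above the table, wall 6 mm. Ledges outside reach 126 mm from the axis, tops 40 mm above the table, each with a wooden sample.
- cone_cell (a point): Middle of the cone compartment, fixed to the drum: 52 mm from its axis along its +x, 87 mm above the table (in the lid). Samples on the ledges outside the compartments: cone on +x (28 mm wide, 34 mm high), ball on +y (28 mm), cube on -x (24 mm), lying dowel on -y (32 mm long).
- lid (a joint): Turn of the lid about the drum's upright axis, rad, counter-clockwise seen from above; 0 (or any multiple of 2 pi) when the opening is centred over the cone compartment, pi/2 over the ball's. It turns freely both ways without stops, with friction of 0.15 N m, and stays where it is left.
- lid_bar (a point): Centre of the dark wooden bar on top of the lid, on the turning axis, 105 mm above the table. The bar is 44 mm long, 16 mm wide and stands 30 mm above the lid (top 120 mm above the table); its length (the point's x axis) points towards the opening.
- opening (a point): Centre of the lid's only opening, a round hole of 54 mm, 52 mm from the axis. The lid is a steel disc 184 mm across, 6 mm thick, underside 84 mm and top 90 mm above the table. With the opening within about 9 mm of centre over a compartment no divider shows in it.
- block: Fixed wooden block 76 x 76 x 75 mm in which the brush stands. Origin: centre of its underside. In its top is a round hole, 40 mm wide and 65 mm deep (hole floor 10 mm above the table).
- brush_handle (a point): Middle of the brush's wooden handle, 147 mm above the brush's lower end, the place to grip it. The brush is straight, 185 mm long, round, 60 to 110 g: scrubbing head 26 mm wide and 60 mm long at the lower end, thin steel stem 7 mm, handle 16 mm wide from 110 to 185 mm. It starts upright in the block; z axis along the brush, towards the handle.
- brush_tip (a point): Centre of the lower end of the brush head.
- figure1: Loose turned wooden figure, flared body 76 mm wide with a ball head, 138 mm high, standing beyond the work. Origin: centre of its underside. Bystander.
- figure2: A second, equal figure, to the robot's right. Bystander.
Mind the look-alikes: they are no part of the job. Several things have the shape of the block; the one meant has the colours described above.

How it is judged:
On the way, in this order (a step that is already met when the one before it is completed fails the run):
1. the lid's opening is brought to rest over the cone compartment (within 9 mm of centred) (horizontal distance between opening and cone_cell below 0.009 m and velocity of joint lid between -0.1 and 0.1 rad/s), for 0.3 s.
2. the held brush is down in the cone compartment, its lower end within 12 mm of the floor, through the opening (horizontal distance between brush_tip and cone_cell below 0.035 m and contact force between brush and the fingers above 0.5 N and horizontal distance between opening and cone_cell below 0.009 m and height (world z) of brush_tip below 0.02 m), for 0.05 s.
3. the brush is drawn up, still over the compartment, its lower end 38 mm or more above the floor (horizontal distance between brush_tip and cone_cell below 0.035 m and contact force between brush and the fingers above 0.5 N and height (world z) of brush_tip above 0.046 m), for 0.05 s.
4. the brush is down within 12 mm of the floor again (all of step 2), for 0.05 s.
At the end, for the whole second after the job is handed in: The brush stands released and at rest in the block's hole (lower end on the hole's floor, within 8 mm, tilted under 0.2 rad) and the opening is within 9 mm of centred over the cone compartment (horizontal distance between opening and cone_cell below 0.009 m and horizontal distance between brush_tip and block below 0.018 m and height (world z) of brush_tip below 0.018 m and angle between brush_handle's own z axis and vertical below 0.2 rad and linear speed of brush below 0.02 m/s); the robot touches nothing.
It fails at once if a turned figure is moved by more than 30 mm or tipped (distance of any of figure1, figure2 from where it was at the start of the episode above 0.03 m or angle between any of figure1, figure2's own z axis and vertical above 0.4 rad).
It also fails if it takes over 72 s, if anything falls off the work surface, if the arm or the gripper's body presses on something with over 40 N, if the wrist force passes 120 N, or if a joint passes its speed limit or range.

### The arm

A 6-joint arm with a two-finger parallel gripper is mounted at the origin on the work surface. World frame = base frame: x ahead of the robot, y to its left, z up, the work surface at z = 0. Lengths are in m, angles in rad, forces in N, time in s.
With the tool pointing down it reaches from about 0.3 to 0.75 m from the base axis. Payload 8.5 kg.
Tool frame: the origin (TCP) lies midway between the tips of the shut fingers; the grasp point (between the pads) lies 19 mm behind it (robot.pinch_z is the distance from the TCP to the grasp point, in m); z points along the fingers, y is the line along which they close (so a half turn about z gives the same grasp; the last joint's range is limited). The gripper opens to 85 mm and grips with 20 to 120 N. Pads are 22 mm wide; open, the fingers measure 114 mm over their backs; the gripper's body (76 mm by 85 mm) begins 54 mm behind the grasp point. The pads swing forward as they close: fully open they stand 13 mm farther back than shut.
Start: joints at [-1.376, 0.381, 1.297, -0, 1.464, -0.215], TCP at [0.219, -0.504, 0.231] pointing down, gripper open.
Joint ranges: [-3.11, 3.11], [-0.89, 2.33], [0.22, 2.48], [-1.42, 4.56], [0.17, 2.85], [-2.88, 2.88]. Speed limits (rad/s): [2.39, 2.39, 3.14, 3.14, 3.14, 3.14].

### API

Orientations are given as a 3x3 rotation matrix whose columns are the frame's x, y, z axes.
In Python, from cell import robot gives the robot as it stands.
- The arm moves only by the tool jog_arm, never from a script. Its argument "targets" is a list of rows, each a list of 2 entries, a list of its own where there are three numbers: the shift along the tool's x, y, z normalised to -1 to 1, where 1 is 0.15 m, then the turn, a rotation vector about the tool's x, y, z normalised to -1 to 1, where 1 is pi/2 rad. A call has 1 to 5 rows; each row is the pose to reach, as a shift and turn from the pose commanded when the call began, along the tool's axes at that moment; what a row does not reach only later rows make up. A row lasts 1/10 s, in which the tool goes at most 50 mm and 8.59 degrees, less where a joint would pass 70% of its speed; a pose out of reach is approached as far as the arm can. A call with a number of a shift or a turn outside -1 to 1 is refused whole. A call with a gripper value outside its range is refused whole. "claw" is the opening, from -1 (shut) to 1 (fully open), set as the call begins (left out, the last holds). The fingers move at their own pace and stop on an object; "force" is the grip in N (left out, the last holds). Time passes only in rows, so rows that repeat a pose let the fingers close. It gives the time, the measured TCP pose, the force, the opening and the grip force at its end, in the units of the state.
- robot.get_state(): the state, without advancing time (a new reading comes with each control period).
- robot.grab_frame(name): name is "scene" or "top" or "wrist"; returns the picture (420x560x3 uint8, blue, green, red); there is no depth.
- robot.camera_model(name): a dict with "fx", "fy", "cx", "cy" (pixels), "distortion" ([k1, k2, p1, p2, k3] as OpenCV has them; the pictures are not rectified), "rvec" (rotation vector, rad) and "tvec" (3), from world to camera coordinates, as OpenCV has them. Camera axes: x right, y down, z forward; pixel columns grow to the right and rows downward; lengths in m; the calibration is good to about 2 mm. A picture is of the moment at which its call begins: read the wrist's pose just before it. camera_model takes no time and is no camera call; for the wrist camera it gives the pose at the moment of the call.
- robot.job_done(): hands the job in; it is judged then, once.
The state is a dict: "t": time; "qpos": joint angles; "joint_vel": joint speeds; "joint_efforts": joint torques, N m; "position": TCP position; "tool_rot": TCP orientation; "ft_force": force on the tool from outside, world axes, zero at the start; "wrist_torque": the same for the moment, N m; "gripper_width": finger opening in m; "grasp_force": force on a finger pad.
Only numpy, scipy, OpenCV 4.12 (cv2) and the standard library are available. Lean on these libraries where they do the work, as an engineer would, in place of code of your own. Each camera call takes 0.05 s, during which the arm holds its last target. There are 200 camera calls.

## Working session

There is one attempt and no reset: what is moved stays moved. The work goes in short steps, Python scripts to look and compute and a tool call to move; the robot and the scene stay as the last step left them, time stands still between calls to the robot, and variables do not carry over. Pictures are saved under pics/ and viewed, at most 12 in all, crops included, and the job is handed in when it is done.

Besides the shell and the picture viewer there is one more tool, called after "Request:" as a command line: name --argument value ..., lists and objects as JSON in quotes. jog_arm: Moves the arm, as the interface text tells. Scaled input: -1 to 1 covers 0.15 m each way for a shift and pi/2 rad each way for a turn. Its arguments: {"type":"object","properties":{"targets":{"type":"array","items":{"type":"array"}},"claw":{"type":"number"},"force":{"type":"number"}},"required":["targets"]}

```bash
mkdir -p pics; ls
cat > h.py <<'E'
import cv2,numpy as np
from cell import robot
def cam(n):
    m=robot.camera_model(n);K=np.array([[m['fx'],0,m['cx']],[0,m['fy'],m['cy']],[0,0,1.]])
    return K,np.array(m['distortion']),np.array(m['rvec'],float),np.array(m['tvec'],float)
def ray(n,uv,z,c=None):
    K,D,r,t=c or cam(n);R=cv2.Rodrigues(r)[0]
    p=cv2.undistortPoints(np.array([[uv]],float),K,D)[0,0]
    d=R.T@np.array([p[0],p[1],1]);o=-R.T@t.ravel()
    return o+d*(z-o[2])/d[2]
def proj(n,P,c=None):
    K,D,r,t=c or cam(n);return cv2.projectPoints(np.array(P,float).reshape(-1,1,3),r,t,K,D)[0][:,0]
E
python3 - <<'E'
from h import *
for n in ("scene","top"):
    cv2.imwrite(f"pics/{n}0.png",robot.grab_frame(n))
    K,D,r,t=cam(n); print(n,K[0,0],-cv2.Rodrigues(r)[0].T@t.ravel())
s=robot.get_state();print(s['t'],s['position'],np.round(s['tool_rot'],3),s['gripper_width'])
E
```

```text
pics
scene 432.1128271376165 [1.10197453 0.53046856 0.70044199]
top 489.0050683136005 [ 0.48991274 -0.12627609  1.19851495]
0.1 [ 0.21910041 -0.50420602  0.23077952] [[ 0.917  0.398 -0.   ]
 [ 0.398 -0.917  0.001]
 [ 0.    -0.001 -1.   ]] 0.08542689075471645
```

View pics/top0.png

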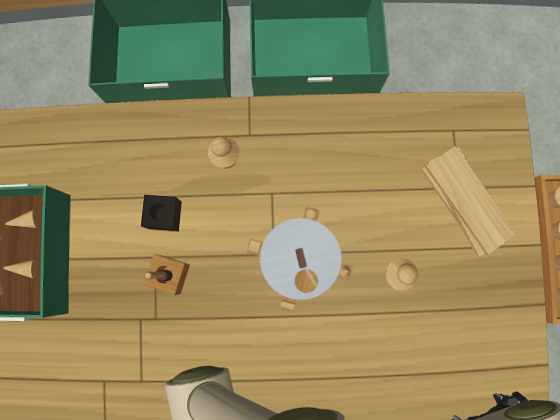

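View pics/scene0.png

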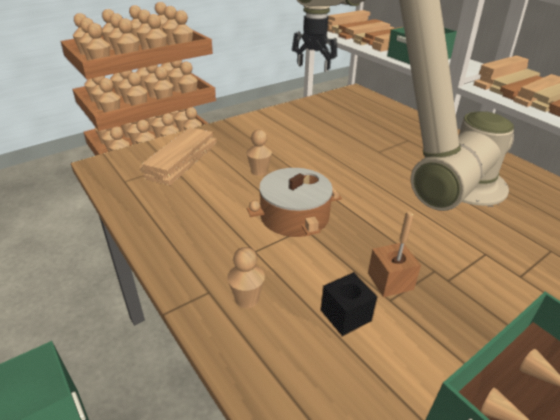

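The top view shows the drum lid at (301,258), with its hole at about (306,281) and its bar at (301,258). The brush stands in the wooden block at (167,274), and the black block at (161,213) is the look-alike. The figures are at (223,152) and (402,273). The samples are at (312,213), (254,247), (288,305) and (345,271). I'll zoom in on the drum and the block.

Run:
```python
from h import *
a=cv2.imread("pics/top0.png")
A=cv2.resize(a[200:320,240:360],None,fx=5,fy=5,interpolation=cv2.INTER_CUBIC)
B=cv2.resize(a[245:305,135:195],None,fx=3.3,fy=3.3,interpolation=cv2.INTER_CUBIC)
s=cv2.imread("pics/scene0.png");C=cv2.resize(s[160:240,240:350],(198,144),interpolation=cv2.INTER_CUBIC)
D=cv2.resize(s[205:295,360:430],(198,254),interpolation=cv2.INTER_CUBIC)
R=np.zeros((600,198,3),np.uint8);R[:198]=B;R[200:344]=C;R[346:600]=D
cv2.imwrite("pics/crop1.png",np.hstack([A,R]))
```

```text
(no output)
```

View pics/crop1.png

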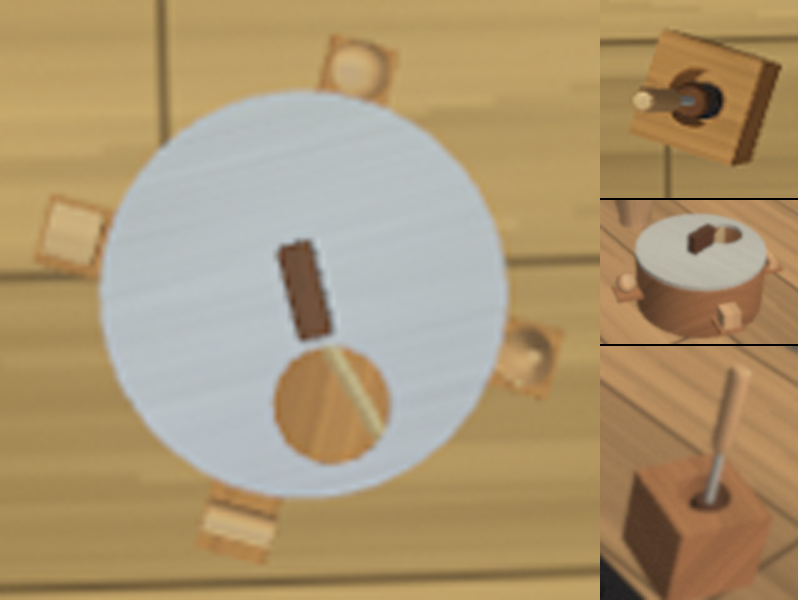

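The crop shows the cone on the right at (530,352), the ball at the top (359,67), the cube on the left (75,232) and the dowel at the bottom (238,525). Going counter-clockwise that is the expected order. The lid disc is centred at (304,293), the opening at (332,405), and the bar runs from (296,241) to (315,340).

```bash
cat >> h.py <<'E'
def c5(x,y): return ((x+.5)/5-.5+240,(y+.5)/5-.5+200)
E
python3 - <<'E'
from h import *
a=cv2.imread("pics/top0.png")
w=lambda x,y,z:ray("top",c5(x,y),z)
# lid: fit grey disc
hsv=cv2.cvtColor(a,cv2.COLOR_BGR2HSV);m=((hsv[...,1]<60)&(hsv[...,2]>130)).astype(np.uint8);m[:200]=0;m[320:]=0;m[:,:250]=0;m[:,355:]=0
c=max(cv2.findContours(m,0,cv2.CHAIN_APPROX_NONE)[0],key=cv2.contourArea)
P=np.array([ray("top",p[0],.09)[:2] for p in c]);(cx,cy),r=cv2.minEnclosingCircle(P.astype(np.float32));
A=np.c_[2*P,np.ones(len(P))];s=np.linalg.lstsq(A,(P**2).sum(1),rcond=None)[0];C=s[:2];print("disc",C,np.sqrt(s[2]+C@C),(cx,cy),r)
o=w(332,405,.09)[:2];print("opening",o,np.linalg.norm(o-C),np.degrees(np.arctan2(*(o-C)[::-1])))
b=[w(296,241,.12)[:2],w(315,340,.12)[:2]];print("bar",b,(b[0]+b[1])/2,np.linalg.norm(b[0]-b[1]),np.degrees(np.arctan2(*(b[1]-b[0])[::-1])))
for n,x,y,z in (("cone",530,352,.055),("ball",359,67,.057),("cube",72,232,.064),("dowel",238,523,.05)):
    p=w(x,y,z)[:2]-C;print(n,np.linalg.norm(p),np.degrees(np.arctan2(*p[::-1])))
d0,d1=w(333,345,.083)[:2],w(380,430,.083)[:2];print("divider",np.degrees(np.arctan2(*(d1-d0)[::-1])),np.degrees(np.arctan2(*(d1-C)[::-1])))
b=lambda x,y,z:ray("top",((x+.5-600)/3.3-.5+135,(y+.5)/3.3-.5+245),z)
q=[b(662,30,.075),b(767,61,.075),b(734,163,.075),b(630,130,.075)];print("block",np.mean(q,0),[np.linalg.norm(q[i]-q[i-1]) for i in range(4)])
print("handle top",b(643,101,.19),"ring hole",b(697,97,.075))
print("fig",ray("top",(221,146),.12),ray("top",(405,273),.12))
E
```

```text
disc [ 0.52924815 -0.1793234 ] 0.0913874705521106 (0.5290794372558594, -0.17936156690120697) 0.09265825897455215
opening [ 0.47847891 -0.19047767] 0.051980127027453374 -167.60869324371762
bar [array([ 0.55103304, -0.17537542]), array([ 0.50735599, -0.18225605])] [ 0.52919452 -0.17881574] 0.044215688468946225 -171.0475387629278
cone 0.11026541295566981 -105.51203542458073
ball 0.11080979795683786 -16.449622257217776
cube 0.10991714910978817 73.05048175399281
dowel 0.10921937335347649 162.99253218141058
divider -152.8835574207121 -152.33897404035318
block [0.50179811 0.1339196  0.075     ] [np.float64(0.07327600471325364), np.float64(0.07818706596911527), np.float64(0.07427782365222893), np.float64(0.07757846083476559)]
handle top [0.49801118 0.14252213 0.19      ] ring hole [0.50104244 0.13462593 0.075     ]
fig [ 0.78733431 -0.00652162  0.12      ] [ 0.48802961 -0.40809532  0.12      ]
```

Everything agrees with the given sizes: disc radius 91 mm, hole offset 52 mm, bar 44 mm, samples about 110 mm from the axis. The axis is at (0.529,-0.179), the cone direction is about -106.5° and the opening about -168.5°, so the lid must turn roughly +62°. I'll move over the bar with the tool turned +12° about its z axis.

Request:
jog_arm --targets '[[[0.92,-0.388,0],[0,0,0]],[[0.92,-0.388,0],[0,0,0]],[[0.92,-0.388,0],[0,0,0]],[[0.92,-0.388,0],[0,0,0]],[[0.92,-0.388,0],[0,0,0]]]' --claw 1

```text
t: 0.6
position: [0.323, -0.3955, 0.2313]
tool_rot: [[0.916, 0.4, -0.0], [0.4, -0.916, 0.0], [-0.0, -0.0, -1.0]]
ft_force: [-0.5, 0.3, -0.5]
gripper_width: 0.0855
grasp_force: 0.0
```

Request:
jog_arm --targets '[[[0.92,-0.388,0],[0,0,0]],[[0.92,-0.388,0],[0,0,0]],[[0.92,-0.388,0],[0,0,0]],[[0.92,-0.388,0],[0,0,0]],[[0.92,-0.388,0],[0,0,0]]]'

```text
t: 1.1
position: [0.4258, -0.2883, 0.231]
tool_rot: [[0.917, 0.399, -0.001], [0.399, -0.917, -0.0], [-0.001, -0.0, -1.0]]
ft_force: [-0.3, 0.6, 0.3]
gripper_width: 0.0853
grasp_force: 0.0
```

Request:
jog_arm --targets '[[[0.92,-0.388,0],[0,0,0.133]],[[0.92,-0.388,0],[0,0,0.133]],[[0.92,-0.388,0],[0,0,0.133]],[[0.92,-0.388,0],[0,0,0.133]],[[0.92,-0.388,0],[0,0,0.133]]]'

```text
t: 1.6
position: [0.5292, -0.1805, 0.2309]
tool_rot: [[0.98, 0.199, -0.001], [0.199, -0.98, -0.0], [-0.001, -0.0, -1.0]]
ft_force: [-0.1, 0.6, -0.3]
gripper_width: 0.0855
grasp_force: 0.0
```

```bash
cat >> h.py <<'E'
def go(p,yaw_y=None):
    "normalised shift to TCP p, and turn about tool z to bring tool y to world angle yaw_y (deg, mod 180)"
    s=robot.get_state();R=np.array(s['tool_rot']);d=R.T@(np.array(p)-s['position'])
    a=np.degrees(np.arctan2(R[1,1],R[0,1]));out=dict(t=round(s['t'],2),pos=np.round(s['position'],4),yang=round(a,2),shift=np.round(d/.15,3),tilt=np.round(R[:,2],4),w=round(s['gripper_width'],4),grip=round(s['grasp_force'],1),f=np.round(s['ft_force'],1),q6=round(s['qpos'][5],2))
    if yaw_y is not None: out['turn']=round(-np.radians((yaw_y-a+90)%180-90)/(np.pi/2),3)
    print(out)
E
python3 - <<'E'
from h import *
cv2.imwrite("pics/w1.png",robot.grab_frame("wrist"))
go((.529,-.179,.097),-78.5)
c=cam("wrist")
print(proj("wrist",[(.529,-.179,.12),(.529-.051,-.179-.0104,.09)],c))
E
```

```text
{'t': 1.65, 'pos': array([ 0.5286, -0.1811,  0.231 ]), 'yang': np.float64(-78.58), 'shift': array([ 0.006, -0.014,  0.893]), 'tilt': array([-8.e-04, -2.e-04, -1.e+00]), 'w': 0.0852, 'grip': 0.0, 'f': array([-1. ,  0.1,  0.2]), 'q6': np.float64(0.83), 'turn': np.float64(-0.001)}
[[271.03853178 198.77030252]
 [271.71012033 242.31964876]]
```

View pics/w1.png

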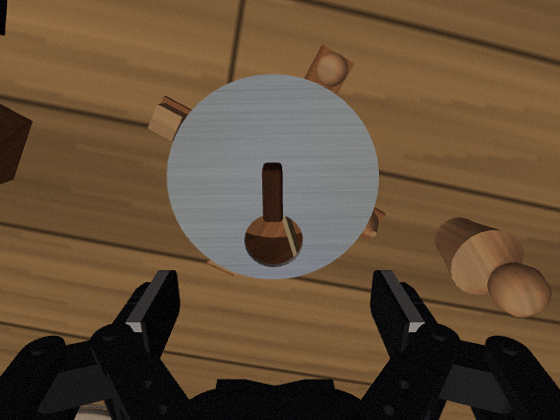

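The wrist view shows the bar upright at (272,192) and the hole at (273.5,241), against a prediction of (271.7,242.3), so the estimates hold to about 1 mm. I'll descend and grip the bar.

Request:
jog_arm --targets '[[[0.006,-0.012,0.3],[0,0,0]],[[0.006,-0.012,0.6],[0,0,0]],[[0.006,-0.012,0.8],[0,0,0]],[[0.006,-0.012,0.89],[0,0,0]],[[0.006,-0.012,0.89],[0,0,0]]]' --claw 0.2

```text
t: 2.15
position: [0.5279, -0.1792, 0.0961]
tool_rot: [[0.981, 0.196, -0.004], [0.196, -0.981, 0.002], [-0.003, -0.003, -1.0]]
ft_force: [0.1, 0.0, 0.9]
gripper_width: 0.0512
grasp_force: 0.0
```

Request:
jog_arm --targets '[[[0,0,0],[0,0,0]],[[0,0,0],[0,0,0]],[[0,0,0],[0,0,0]],[[0,0,0],[0,0,0]],[[0,0,0],[0,0,0]]]' --claw -1 --force 50

```text
t: 2.65
position: [0.53, -0.1783, 0.0992]
tool_rot: [[0.98, 0.199, 0.002], [0.199, -0.98, -0.002], [0.001, 0.002, -1.0]]
ft_force: [-3.6, -3.1, 6.6]
gripper_width: 0.015
grasp_force: 49.5
```

```bash
python3 -c "
from h import *
go((.529,-.179,.097),-16.5)"
```

```text
{'t': 2.65, 'pos': array([ 0.53  , -0.1783,  0.0992]), 'yang': np.float64(-78.49), 'shift': array([-0.008,  0.003,  0.015]), 'tilt': array([ 0.0016, -0.0022, -1.    ]), 'w': 0.015, 'grip': 49.5, 'f': array([-3.6, -3.1,  6.6]), 'q6': np.float64(0.83), 'turn': np.float64(-0.689)}
```

Request:
jog_arm --targets '[[[0,0,0],[0,0,-0.08]],[[0,0,0],[0,0,-0.16]],[[0,0,0],[0,0,-0.24]],[[0,0,0],[0,0,-0.32]],[[0,0,0],[0,0,-0.345]]]'

```text
t: 3.15
position: [0.5303, -0.1788, 0.0992]
tool_rot: [[0.734, 0.679, 0.002], [0.679, -0.734, -0.003], [-0.0, 0.004, -1.0]]
ft_force: [-2.1, -5.8, 5.6]
gripper_width: 0.0151
grasp_force: 49.3
```

Request:
jog_arm --targets '[[[0,0,0],[0,0,-0.08]],[[0,0,0],[0,0,-0.16]],[[0,0,0],[0,0,-0.24]],[[0,0,0],[0,0,-0.32]],[[0,0,0],[0,0,-0.345]]]'

```text
t: 3.65
position: [0.5309, -0.1792, 0.0992]
tool_rot: [[0.279, 0.96, 0.004], [0.96, -0.279, -0.004], [-0.003, 0.005, -1.0]]
ft_force: [0.7, -8.0, 2.7]
gripper_width: 0.0148
grasp_force: 49.0
```

Request:
jog_arm --targets '[[[0,0,0],[0,0,0]],[[0,0,0],[0,0,0]],[[0,0,0],[0,0,0]],[[0,0,0],[0,0,0]]]'

```text
t: 4.05
position: [0.5309, -0.1792, 0.0993]
tool_rot: [[0.282, 0.959, 0.004], [0.959, -0.282, -0.004], [-0.003, 0.005, -1.0]]
ft_force: [1.8, -6.5, 3.9]
gripper_width: 0.0152
grasp_force: 49.2
```

```bash
python3 -c "
from h import *
go((.529,-.179,.097),-16.5)"
```

```text
{'t': 4.05, 'pos': array([ 0.5309, -0.1792,  0.0993]), 'yang': np.float64(-16.38), 'shift': array([-0.002, -0.012,  0.015]), 'tilt': array([ 0.0036, -0.0041, -1.    ]), 'w': 0.0152, 'grip': 49.2, 'f': array([ 1.8, -6.5,  3.9]), 'q6': np.float64(-0.25), 'turn': np.float64(0.001)}
```

Request:
jog_arm --targets '[[[0,0,0],[0,0,0]],[[0,0,0],[0,0,0]],[[0,0,0],[0,0,0]]]' --claw 0.2

```text
t: 4.35
position: [0.5297, -0.1772, 0.0979]
tool_rot: [[0.282, 0.959, -0.0], [0.959, -0.282, 0.0], [0.0, -0.0, -1.0]]
ft_force: [0.1, 0.5, 0.3]
gripper_width: 0.0509
grasp_force: 0.0
```

Request:
jog_arm --targets '[[[0,0,-0.3],[0,0,0]],[[0,0,-0.6],[0,0,0]],[[0,0,-1],[0,0,0]],[[0,0,-1],[0,0,0]],[[0,0,-1],[0,0,0]]]' --claw 1

```text
t: 4.85
position: [0.5302, -0.1774, 0.2495]
tool_rot: [[0.282, 0.959, 0.003], [0.959, -0.282, -0.002], [-0.001, 0.004, -1.0]]
ft_force: [0.4, 0.1, -1.0]
gripper_width: 0.0852
grasp_force: 0.0
```

Run:
```python
from h import *
a=robot.grab_frame("wrist");c=cam("wrist")
go((.5,.138,.25),-16.5)
cv2.imwrite("pics/w2.png",a)
C=np.array([.529,-.179])
for an in (-106.5,):
  d=np.array([np.cos(np.radians(an)),np.sin(np.radians(an))]);print(proj("wrist",[(*(C+.052*d),.09),(*C,.12)],c))
```

```text
{'t': 4.9, 'pos': array([ 0.5296, -0.1771,  0.2474]), 'yang': np.float64(-16.38), 'shift': array([ 1.96 , -0.782, -0.017]), 'tilt': array([-1.e-04,  1.e-04, -1.e+00]), 'w': 0.0856, 'grip': 0.0, 'f': array([ 0.9, -0.6, -1.1]), 'q6': np.float64(-0.25), 'turn': np.float64(0.001)}
[[274.07241887 236.88115967]
 [274.03005135 194.92363052]]
```

View pics/w2.png

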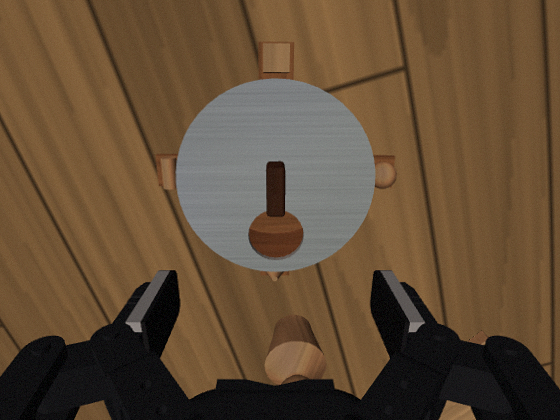

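The opening at (276,235) lines up with the cone tip (277,277) and the cube (276,58), and no divider shows, so step 1 looks done. Next I'll triangulate the brush's lean.

```bash
cat >> h.py <<'E'
def tri(obs):
    A=[];b=[]
    for n,uv in obs:
        p0,p1=ray(n,uv,0.),ray(n,uv,.3);d=(p1-p0)/np.linalg.norm(p1-p0);M=np.eye(3)-np.outer(d,d);A.append(M);b.append(M@p0)
    A=np.vstack(A);b=np.hstack(b);x=np.linalg.lstsq(A,b,rcond=None)[0];return x,np.linalg.norm(A@x-b)
E
python3 - <<'E'
from h import *
T=lambda x,y:("top",((x+.5-600)/3.3-.5+135,(y+.5)/3.3-.5+245))
S=lambda x,y:("scene",((x+.5-600)*70/198-.5+360,(y+.5-346)*90/254-.5+205))
a,e=tri([T(642,101),S(741,371)]);print("top",a,e)
b,e=tri([T(683,100),S(719,450)]);print("handle bottom",b,e)
for lean in [a-b]: print(lean/np.linalg.norm(lean),np.linalg.norm(lean))
q=[S(638,470),S(702,443),S(771,515),S(688,545)]
q=[ray(*x,.075) for x in q];print("block scene",np.mean(q,0),[np.linalg.norm(q[i]-q[i-1]) for i in range(4)])
E
```

```text
top [0.49796396 0.1427346  0.19181501] 9.631332625925443e-05
handle bottom [0.49712117 0.13711276 0.11455642] 0.0036989521191313217
[0.01087927 0.07257028 0.99730396] 0.07746744777793393
block scene [0.50317505 0.13619625 0.075     ] [np.float64(0.08295160924203747), np.float64(0.0653608030245564), np.float64(0.08813904344306524), np.float64(0.0754876586679513)]
```

Request:
jog_arm --targets '[[[0.98,-0.39,0],[0,0,0]],[[0.98,-0.39,0],[0,0,0]],[[0.98,-0.39,0],[0,0,0]],[[0.98,-0.39,0],[0,0,0]],[[0.98,-0.39,0],[0,0,0]]]'

```text
t: 5.4
position: [0.5145, -0.0185, 0.2463]
tool_rot: [[0.28, 0.96, -0.003], [0.96, -0.28, 0.001], [-0.0, -0.003, -1.0]]
ft_force: [-0.5, -0.6, 0.1]
gripper_width: 0.0853
grasp_force: 0.0
```

Request:
jog_arm --targets '[[[0.98,-0.39,0],[0,0,0]],[[0.98,-0.39,0],[0,0,0]],[[0.98,-0.39,0],[0,0,0]],[[0.98,-0.39,0],[0,-0.046,0]],[[0.98,-0.39,0],[0,-0.046,0]]]'

```text
t: 5.9
position: [0.5007, 0.1385, 0.2464]
tool_rot: [[0.279, 0.96, -0.023], [0.957, -0.28, -0.071], [-0.074, -0.002, -0.997]]
ft_force: [0.4, -0.6, -0.4]
gripper_width: 0.0853
grasp_force: 0.0
```

Run:
```python
from h import *
a=robot.grab_frame("wrist");c=cam("wrist")
go((.4974,.1386,.135),-16.5)
cv2.imwrite("pics/w3.png",a)
print(proj("wrist",[(.498,.1427,.192),(.502,.134,.075)],c))
```

```text
{'t': 5.95, 'pos': array([0.5008, 0.1375, 0.2465]), 'yang': np.float64(-16.33), 'shift': array([ 0.055, -0.023,  0.741]), 'tilt': array([-0.0223, -0.0691, -0.9974]), 'w': 0.0853, 'grip': 0.0, 'f': array([-0.1, -0.4, -0.8]), 'q6': np.float64(0.36), 'turn': np.float64(0.002)}
[[267.23814915 214.71531418]
 [276.75876215 169.52815935]]
```

View pics/w3.png

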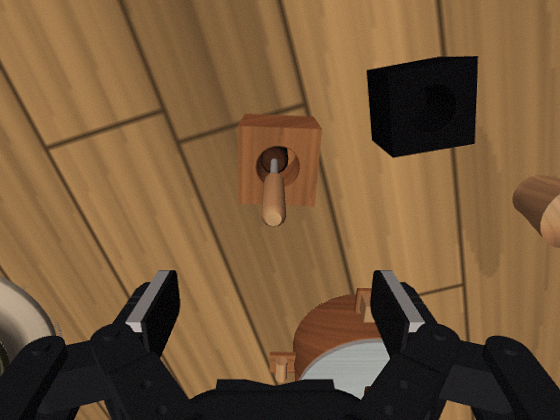

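The handle end is at (274,215) and the block's hole at (278,168). I'll correct the grasp target from these.

Run:
```python
from h import *
p=ray("wrist",(274,215.5),.192);s=ray("wrist",(274,164),.085);print(p,s,ray("wrist",(278,168),.075))
l=p-s;l/=np.linalg.norm(l);print(l)
go(p-.057*l,-16.5)
```

```text
[0.50187746 0.14100558 0.192     ] [0.50189994 0.14274492 0.085     ] [0.50354701 0.13511621 0.075     ]
[-2.10100507e-04 -1.62533696e-02  9.99867883e-01]
{'t': 5.95, 'pos': array([0.5008, 0.1375, 0.2465]), 'yang': np.float64(-16.33), 'shift': array([ 0.084, -0.   ,  0.739]), 'tilt': array([-0.0223, -0.0691, -0.9974]), 'w': 0.0853, 'grip': 0.0, 'f': array([-0.1, -0.4, -0.8]), 'q6': np.float64(0.36), 'turn': np.float64(0.002)}
```

Run:
```python
from h import *
a=cv2.imread("pics/w3.png")[145:235,235:325];cv2.imwrite("pics/w3c.png",cv2.resize(a,None,fx=6,fy=6,interpolation=cv2.INTER_CUBIC))
c=cam("wrist")
# predicted pixels of top, handle bottom, stem bottom(z .07) for upright vs lean .07 through handle top
for ly in (0,.035,.07):
    l=np.array([0,ly,1.]);t=np.array([.5019,.141,.195])
    print(ly,[np.round((q-[235,145])*6) for q in proj("wrist",[t-k*l for k in (0,.075,.125)],c)])
```

```text
0 [array([234., 435.]), array([236., 199.]), array([238.,  97.])]
0.035 [array([234., 435.]), array([242., 216.]), array([245., 123.])]
0.07 [array([234., 435.]), array([247., 234.]), array([253., 148.])]
```

View pics/w3c.png

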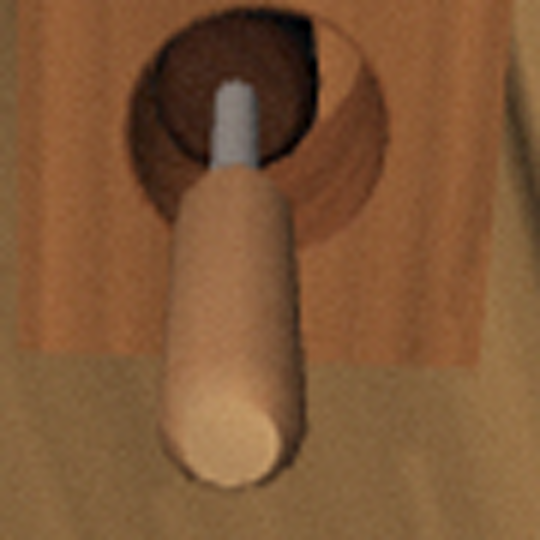

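The enlarged crop shows the stem bottom at (237,85) and the handle end at (230,445), which matches the upright model, so the brush stands upright at (0.502,0.141). I'll level the tool while moving in.

```bash
python3 -c "
from h import *
go((.502,.141,.138),-16.5)"
```

```text
{'t': 5.95, 'pos': array([0.5008, 0.1375, 0.2465]), 'yang': np.float64(-16.33), 'shift': array([0.077, 0.002, 0.72 ]), 'tilt': array([-0.0223, -0.0691, -0.9974]), 'w': 0.0853, 'grip': 0.0, 'f': array([-0.1, -0.4, -0.8]), 'q6': np.float64(0.36), 'turn': np.float64(0.002)}
```

Request:
jog_arm --targets '[[[0.077,0.002,0.05],[0,0.046,0]],[[0.077,0.002,0.25],[0,0.046,0]],[[0.077,0.002,0.5],[0,0.046,0]],[[0.077,0.002,0.72],[0,0.046,0]],[[0.077,0.002,0.72],[0,0.046,0]]]'

```text
t: 6.45
position: [0.5001, 0.1389, 0.1354]
tool_rot: [[0.285, 0.958, -0.009], [0.958, -0.285, 0.0], [-0.002, -0.008, -1.0]]
ft_force: [-0.6, 0.1, 0.8]
gripper_width: 0.0853
grasp_force: 0.0
```

Request:
jog_arm --targets '[[[0,0,0],[0,0,0]],[[0,0,0],[0,0,0]],[[0,0,0],[0,0,0]],[[0,0,0],[0,0,0]],[[0,0,0],[0,0,0]]]' --claw -1 --force 40

```text
t: 6.95
position: [0.502, 0.1413, 0.14]
tool_rot: [[0.282, 0.959, 0.001], [0.959, -0.282, 0.0], [0.0, 0.001, -1.0]]
ft_force: [-2.8, 0.7, 7.8]
gripper_width: 0.0151
grasp_force: 38.8
```

```bash
python3 -c "
from h import *
go((.502,.141,.138),-16.5)"
```

```text
{'t': 6.95, 'pos': array([0.502 , 0.1413, 0.14  ]), 'yang': np.float64(-16.38), 'shift': array([-0.002,  0.001,  0.013]), 'tilt': array([ 9.e-04,  2.e-04, -1.e+00]), 'w': 0.0151, 'grip': 38.8, 'f': array([-2.8,  0.7,  7.8]), 'q6': np.float64(0.33), 'turn': np.float64(0.001)}
```

Request:
jog_arm --targets '[[[0,0,-0.2],[0,0,0]],[[0,0,-0.5],[0,0,0]],[[0,0,-0.8],[0,0,0]],[[0,0,-1],[0,0,0]],[[0,0,-1],[0,0,0]]]'

```text
t: 7.45
position: [0.5029, 0.1414, 0.2937]
tool_rot: [[0.282, 0.959, 0.009], [0.959, -0.282, 0.0], [0.003, 0.008, -1.0]]
ft_force: [-0.6, -0.4, -2.1]
gripper_width: 0.015
grasp_force: 39.4
```

Run:
```python
from h import *
go((.5142,-.2289,.29),-16.5)
s=robot.get_state();P=np.array(s['position'])
for n in ("scene","top"):
    a=robot.grab_frame(n);cv2.imwrite(f"pics/{n}2.png",a)
    print(n,proj(n,[P+[0,0,-.13],P+[0,0,-.07],P+[0,0,-.02]]))
a=cv2.imread("pics/scene2.png")[120:300,320:500];cv2.imwrite("pics/s2c.png",cv2.resize(a,None,fx=3.3,fy=3.3,interpolation=cv2.INTER_CUBIC))
```

```text
{'t': 7.45, 'pos': array([0.5029, 0.1414, 0.2937]), 'yang': np.float64(-16.37), 'shift': array([-2.348,  0.767,  0.024]), 'tilt': array([ 8.7e-03,  5.0e-04, -1.0e+00]), 'w': 0.015, 'grip': 39.4, 'f': array([-0.6, -0.4, -2.1]), 'q6': np.float64(0.33), 'turn': np.float64(0.001)}
scene [[404.62229505 225.21587237]
 [410.45656189 200.89433275]
 [415.6478147  178.99067102]]
top [[151.41147822 272.9665126 ]
 [143.84957022 272.72335726]
 [136.82686481 272.49297887]]
```

View pics/s2c.png

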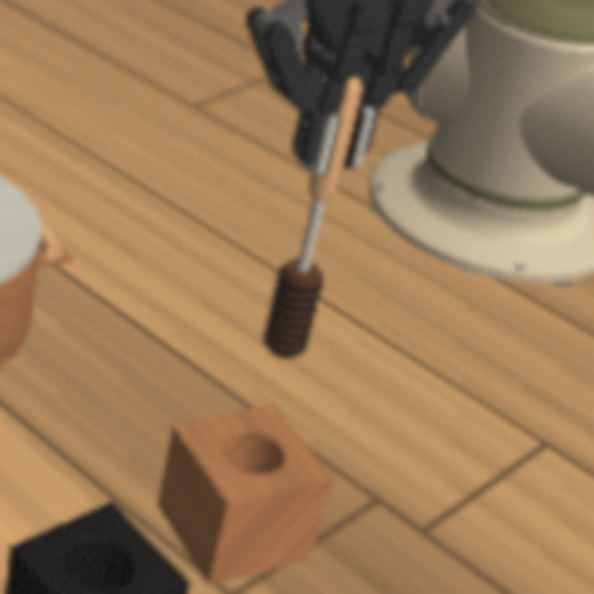

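The brush hangs upright, with its tip at scene pixel (406,224.5) against a prediction of (404.6,225). I'll carry it over the opening.

Request:
jog_arm --targets '[[[-0.25,0.08,0],[0,0,0]],[[-0.5,0.16,0],[0,0,0]],[[-0.783,0.256,0],[0,0,0]],[[-0.783,0.256,0],[0,0,0]]]'

```text
t: 7.95
position: [0.5053, 0.0136, 0.2874]
tool_rot: [[0.287, 0.958, -0.004], [0.958, -0.287, -0.0], [-0.001, -0.003, -1.0]]
ft_force: [0.2, 0.4, -0.4]
gripper_width: 0.0148
grasp_force: 39.4
```

Request:
jog_arm --targets '[[[-0.25,0.08,0],[0,0,0]],[[-0.5,0.16,0],[0,0,0]],[[-0.783,0.256,0],[0,0,0]],[[-0.783,0.256,0],[0,0,0]]]'

```text
t: 8.35
position: [0.509, -0.1095, 0.2873]
tool_rot: [[0.287, 0.958, -0.003], [0.958, -0.287, 0.0], [-0.0, -0.003, -1.0]]
ft_force: [0.9, -0.1, -1.4]
gripper_width: 0.0151
grasp_force: 39.4
```

Request:
jog_arm --targets '[[[-0.25,0.08,0],[0,0,0]],[[-0.5,0.16,0],[0,0,0]],[[-0.783,0.256,0],[0,0,0]],[[-0.783,0.256,0],[0,0,0]],[[-0.783,0.256,0],[0,0,0]]]'

```text
t: 8.85
position: [0.5128, -0.229, 0.2878]
tool_rot: [[0.283, 0.959, -0.002], [0.959, -0.283, 0.002], [0.001, -0.003, -1.0]]
ft_force: [0.2, -0.1, -0.7]
gripper_width: 0.0153
grasp_force: 39.3
```

Run:
```python
from h import *
print("block hole", ray("scene",((254.5)/3.3-.5+320,453.5/3.3-.5+120),.075))
a=robot.grab_frame("wrist");c=cam("wrist")
go((.5142,-.2289,.14),-16.5);P=robot.get_state()['position']
print(proj("wrist",[P+np.array([0,0,-.13]),(.5142,-.2289,.09)],c))
cv2.imwrite("pics/w4.png",a)
```

```text
block hole [0.50134202 0.13967817 0.075     ]
{'t': 8.9, 'pos': array([ 0.5129, -0.2282,  0.2883]), 'yang': np.float64(-16.36), 'shift': array([-0.003,  0.011,  0.989]), 'tilt': array([-0.0015,  0.0017, -1.    ]), 'w': 0.0151, 'grip': 39.3, 'f': array([-0.3, -0.8, -0.3]), 'q6': np.float64(-0.34), 'turn': np.float64(0.002)}
[[274.4127889  191.97048329]
 [276.00324835 173.03197047]]
```

View pics/w4.png

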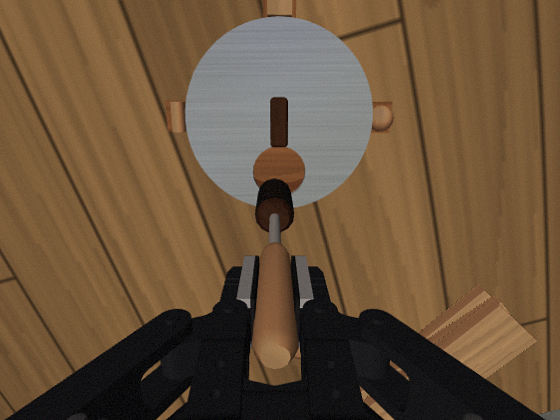

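```bash
python3 -c "
from h import *
h=ray('wrist',(279,170.5),.09);print(h);go((h[0],h[1],.146))"
```

```text
[ 0.51791134 -0.22720423  0.09      ]
{'t': 8.9, 'pos': array([ 0.5129, -0.2282,  0.2883]), 'yang': np.float64(-16.36), 'shift': array([0.015, 0.032, 0.949]), 'tilt': array([-0.0015,  0.0017, -1.    ]), 'w': 0.0151, 'grip': 39.3, 'f': array([-0.3, -0.8, -0.3]), 'q6': np.float64(-0.34)}
```

The opening is at (279,170) and the brush tip is over it with a few mm of sideways offset, well inside the 14 mm clearance. I'll centre it and lower.

Request:
jog_arm --targets '[[[0.01,0.024,0.1],[0,0,0]],[[0.01,0.024,0.25],[0,0,0]],[[0.01,0.024,0.4],[0,0,0]],[[0.01,0.024,0.55],[0,0,0]],[[0.01,0.024,0.55],[0,0,0]]]'

```text
t: 9.4
position: [0.5159, -0.2265, 0.2041]
tool_rot: [[0.28, 0.96, -0.005], [0.96, -0.28, 0.004], [0.002, -0.006, -1.0]]
ft_force: [0.6, 0.1, -0.5]
gripper_width: 0.0148
grasp_force: 39.3
```

Request:
jog_arm --targets '[[[0,0,0.1],[0,0,0]],[[0,0,0.2],[0,0,0]],[[0,0,0.3],[0,0,0]],[[0,0,0.405],[0,0,0]],[[0,0,0.405],[0,0,0]]]'

```text
t: 9.9
position: [0.5166, -0.2277, 0.1455]
tool_rot: [[0.281, 0.96, -0.002], [0.96, -0.281, 0.002], [0.001, -0.002, -1.0]]
ft_force: [-0.1, 0.0, -0.4]
gripper_width: 0.0151
grasp_force: 39.3
```

```bash
python3 -c "
from h import *
go((.516,-.228,.144))"
```

```text
{'t': 9.9, 'pos': array([ 0.5166, -0.2277,  0.1455]), 'yang': np.float64(-16.32), 'shift': array([-0.003, -0.003,  0.01 ]), 'tilt': array([-0.0018,  0.0015, -1.    ]), 'w': 0.0151, 'grip': 39.3, 'f': array([-0.1,  0. , -0.4]), 'q6': np.float64(-0.34)}
```

Request:
jog_arm --targets '[[[0,0,0.02],[0,0,0]],[[0,0,0.035],[0,0,0]],[[0,0,0.035],[0,0,0]],[[0,0,0.035],[0,0,0]]]'

```text
t: 10.3
position: [0.517, -0.229, 0.1413]
tool_rot: [[0.282, 0.959, 0.001], [0.959, -0.282, -0.0], [-0.0, 0.001, -1.0]]
ft_force: [0.2, 0.2, -0.6]
gripper_width: 0.0153
grasp_force: 39.3
```

Request:
jog_arm --targets '[[[0,0,-0.2],[0,0,0]],[[0,0,-0.33],[0,0,0]],[[0,0,-0.33],[0,0,0]],[[0,0,-0.33],[0,0,0]],[[0,0,-0.33],[0,0,0]]]'

```text
t: 10.8
position: [0.5164, -0.2287, 0.1891]
tool_rot: [[0.282, 0.959, -0.002], [0.959, -0.282, 0.001], [0.001, -0.002, -1.0]]
ft_force: [-0.2, 1.2, -0.9]
gripper_width: 0.0148
grasp_force: 39.4
```

Request:
jog_arm --targets '[[[0,0,0.12],[0,0,0]],[[0,0,0.24],[0,0,0]],[[0,0,0.33],[0,0,0]],[[0,0,0.335],[0,0,0]],[[0,0,0.335],[0,0,0]]]'

```text
t: 11.3
position: [0.5165, -0.2287, 0.139]
tool_rot: [[0.282, 0.959, -0.002], [0.959, -0.282, 0.001], [0.001, -0.002, -1.0]]
ft_force: [0.5, 0.9, -0.8]
gripper_width: 0.0152
grasp_force: 39.4
```

Run:
```python
from h import *
go((.516,-.228,.29))
cv2.imwrite("pics/w5.png",robot.grab_frame("wrist"))
```

```text
{'t': 11.3, 'pos': array([ 0.5165, -0.2287,  0.139 ]), 'yang': np.float64(-16.39), 'shift': array([ 0.005, -0.006, -1.006]), 'tilt': array([-0.0017,  0.0012, -1.    ]), 'w': 0.0152, 'grip': 39.4, 'f': array([ 0.5,  0.9, -0.8]), 'q6': np.float64(-0.34)}
```

View pics/w5.png

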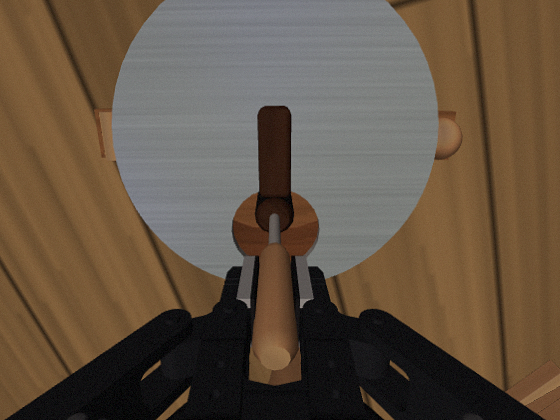

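The brush stands on the floor inside the opening, which is at (276,228), and the lid is still aligned. The scrub cycle is done, with tip heights of about 11, 59 and 9 mm. Now I'll withdraw and return to the block.

Request:
jog_arm --targets '[[[0,0,-0.2],[0,0,0]],[[0,0,-0.4],[0,0,0]],[[0,0,-0.7],[0,0,0]],[[0,0,-1],[0,0,0]],[[0,0,-1],[0,0,0]]]'

```text
t: 11.85
position: [0.5181, -0.2298, 0.2963]
tool_rot: [[0.282, 0.959, 0.01], [0.959, -0.282, -0.007], [-0.004, 0.011, -1.0]]
ft_force: [0.3, 1.2, -1.1]
gripper_width: 0.0153
grasp_force: 39.4
```

```bash
python3 -c "
from h import *
go((.502,.1385,.289))"
```

```text
{'t': 11.85, 'pos': array([ 0.5181, -0.2298,  0.2963]), 'yang': np.float64(-16.38), 'shift': array([ 2.325, -0.796,  0.031]), 'tilt': array([ 0.0095, -0.0069, -0.9999]), 'w': 0.0153, 'grip': 39.4, 'f': array([ 0.3,  1.2, -1.1]), 'q6': np.float64(-0.34)}
```

Request:
jog_arm --targets '[[[0.25,-0.08,0],[0,0,0]],[[0.5,-0.16,0],[0,0,0]],[[0.77,-0.263,0],[0,0,0]],[[0.77,-0.263,0],[0,0,0]]]'

```text
t: 12.25
position: [0.5108, -0.1029, 0.29]
tool_rot: [[0.278, 0.961, -0.0], [0.961, -0.278, 0.001], [0.001, -0.001, -1.0]]
ft_force: [-0.1, -0.0, -0.8]
gripper_width: 0.0147
grasp_force: 39.4
```

Request:
jog_arm --targets '[[[0.25,-0.08,0],[0,0,0]],[[0.5,-0.16,0],[0,0,0]],[[0.77,-0.263,0],[0,0,0]],[[0.77,-0.263,0],[0,0,0]]]'

```text
t: 12.65
position: [0.5056, 0.0185, 0.2898]
tool_rot: [[0.278, 0.961, -0.001], [0.961, -0.278, 0.001], [0.001, -0.001, -1.0]]
ft_force: [-0.2, 0.2, -0.8]
gripper_width: 0.0152
grasp_force: 39.4
```

Request:
jog_arm --targets '[[[0.25,-0.08,0],[0,0,0]],[[0.5,-0.16,0],[0,0,0]],[[0.77,-0.263,0],[0,0,0]],[[0.77,-0.263,0],[0,0,0]],[[0.77,-0.263,0],[0,0,0]]]'

```text
t: 13.15
position: [0.5011, 0.1368, 0.2895]
tool_rot: [[0.281, 0.96, -0.001], [0.96, -0.281, -0.001], [-0.001, -0.0, -1.0]]
ft_force: [-0.5, -0.3, -1.2]
gripper_width: 0.0151
grasp_force: 39.4
```

Request:
jog_arm --targets '[[[0,0,0],[0,0,0]],[[0,0,0],[0,0,0]]]'

```text
t: 13.35
position: [0.5013, 0.1356, 0.2898]
tool_rot: [[0.284, 0.959, -0.0], [0.959, -0.284, -0.0], [-0.0, -0.0, -1.0]]
ft_force: [0.1, -0.8, -1.2]
gripper_width: 0.0149
grasp_force: 39.4
```

```bash
python3 -c "
from h import *
go((.502,.1385,.143),-16.4)"
```

```text
{'t': 13.35, 'pos': array([0.5013, 0.1356, 0.2898]), 'yang': np.float64(-16.5), 'shift': array([ 0.02 , -0.001,  0.979]), 'tilt': array([-3.e-04, -2.e-04, -1.e+00]), 'w': 0.0149, 'grip': 39.4, 'f': array([ 0.1, -0.8, -1.2]), 'q6': np.float64(0.32), 'turn': np.float64(-0.001)}
```

Request:
jog_arm --targets '[[[0.016,0.002,0.1],[0,0,0]],[[0.016,0.002,0.25],[0,0,0]],[[0.016,0.002,0.4],[0,0,0]],[[0.016,0.002,0.5],[0,0,0]],[[0.016,0.002,0.5],[0,0,0]]]'

```text
t: 13.85
position: [0.5014, 0.1381, 0.2133]
tool_rot: [[0.284, 0.959, -0.004], [0.959, -0.284, -0.0], [-0.001, -0.004, -1.0]]
ft_force: [0.2, -0.1, -0.3]
gripper_width: 0.015
grasp_force: 39.3
```

Request:
jog_arm --targets '[[[0,0,0.04],[0,0,0]],[[0,0,0.08],[0,0,0]],[[0,0,0.12],[0,0,0]],[[0,0,0.16],[0,0,0]],[[0,0,0.16],[0,0,0]]]'

```text
t: 14.35
position: [0.5017, 0.139, 0.1903]
tool_rot: [[0.282, 0.959, -0.001], [0.959, -0.282, -0.0], [-0.0, -0.001, -1.0]]
ft_force: [0.2, 0.4, -0.9]
gripper_width: 0.015
grasp_force: 39.4
```

```bash
python3 -c "
from h import *
go((.502,.1385,.141),-16.4)"
```

```text
{'t': 14.35, 'pos': array([0.5017, 0.139 , 0.1903]), 'yang': np.float64(-16.39), 'shift': array([-0.003,  0.003,  0.328]), 'tilt': array([-1.4e-03, -1.0e-04, -1.0e+00]), 'w': 0.015, 'grip': 39.4, 'f': array([ 0.2,  0.4, -0.9]), 'q6': np.float64(0.33), 'turn': np.float64(0.0)}
```

The tip is about 15 mm into the hole with no side force, so I'll continue down.

Request:
jog_arm --targets '[[[0,0,0.1],[0,0,0]],[[0,0,0.2],[0,0,0]],[[0,0,0.28],[0,0,0]],[[0,0,0.328],[0,0,0]],[[0,0,0.328],[0,0,0]]]'

```text
t: 14.85
position: [0.5018, 0.1391, 0.1413]
tool_rot: [[0.282, 0.959, -0.001], [0.959, -0.282, -0.0], [-0.0, -0.001, -1.0]]
ft_force: [0.2, 0.4, -0.1]
gripper_width: 0.0151
grasp_force: 39.4
```

Request:
jog_arm --targets '[[[0,0,0],[0,0,0]],[[0,0,0],[0,0,0]],[[0,0,0],[0,0,0]]]'

```text
t: 15.15
position: [0.5023, 0.1391, 0.1423]
tool_rot: [[0.282, 0.959, 0.001], [0.959, -0.282, 0.0], [0.0, 0.001, -1.0]]
ft_force: [-0.4, 0.1, -0.9]
gripper_width: 0.015
grasp_force: 39.4
```

Request:
jog_arm --targets '[[[0,0,0.012],[0,0,0]],[[0,0,0.012],[0,0,0]],[[0,0,0.012],[0,0,0]]]'

```text
t: 15.45
position: [0.502, 0.1391, 0.14]
tool_rot: [[0.282, 0.959, -0.0], [0.959, -0.282, 0.0], [-0.0, -0.0, -1.0]]
ft_force: [0.0, -0.3, -0.4]
gripper_width: 0.0156
grasp_force: 39.4
```

Request:
jog_arm --targets '[[[0,0,0],[0,0,0]],[[0,0,0],[0,0,0]],[[0,0,0],[0,0,0]],[[0,0,0],[0,0,0]],[[0,0,0],[0,0,0]]]' --claw 1

```text
t: 15.95
position: [0.5021, 0.1391, 0.1401]
tool_rot: [[0.282, 0.959, 0.0], [0.959, -0.282, 0.0], [0.0, 0.0, -1.0]]
ft_force: [-0.4, 0.2, -0.6]
gripper_width: 0.0849
grasp_force: 0.0
```

Request:
jog_arm --targets '[[[0,0,-0.2],[0,0,0]],[[0,0,-0.5],[0,0,0]],[[0,0,-0.8],[0,0,0]],[[0,0,-1],[0,0,0]],[[0,0,-1],[0,0,0]]]'

```text
t: 16.45
position: [0.5032, 0.1392, 0.2943]
tool_rot: [[0.282, 0.959, 0.008], [0.959, -0.282, 0.0], [0.003, 0.008, -1.0]]
ft_force: [0.1, 0.1, 0.0]
gripper_width: 0.0853
grasp_force: 0.0
```

Request:
jog_arm --targets '[[[-0.6,0,-0.1],[0,0,0]],[[-0.6,0,-0.1],[0,0,0]],[[-0.6,0,-0.1],[0,0,0]],[[-0.6,0,-0.1],[0,0,0]],[[-0.6,0,-0.1],[0,0,0]]]'

```text
t: 16.95
position: [0.4766, 0.0534, 0.3043]
tool_rot: [[0.282, 0.96, -0.001], [0.96, -0.282, 0.0], [0.0, -0.001, -1.0]]
ft_force: [-0.6, 0.2, -0.1]
gripper_width: 0.0854
grasp_force: 0.0
```

Run:
```python
from h import *
go((.5,.14,.29))
a=robot.grab_frame("scene")
cv2.imwrite("pics/s5.png",cv2.resize(a[140:310,220:450],None,fx=3.4,fy=3.4,interpolation=cv2.INTER_CUBIC))
```

```text
{'t': 16.95, 'pos': array([0.4766, 0.0534, 0.3043]), 'yang': np.float64(-16.36), 'shift': array([ 0.598, -0.013,  0.096]), 'tilt': array([-1.1e-03,  4.0e-04, -1.0e+00]), 'w': 0.0854, 'grip': 0.0, 'f': array([-0.6,  0.2, -0.1]), 'q6': np.float64(0.15)}
```

View pics/s5.png

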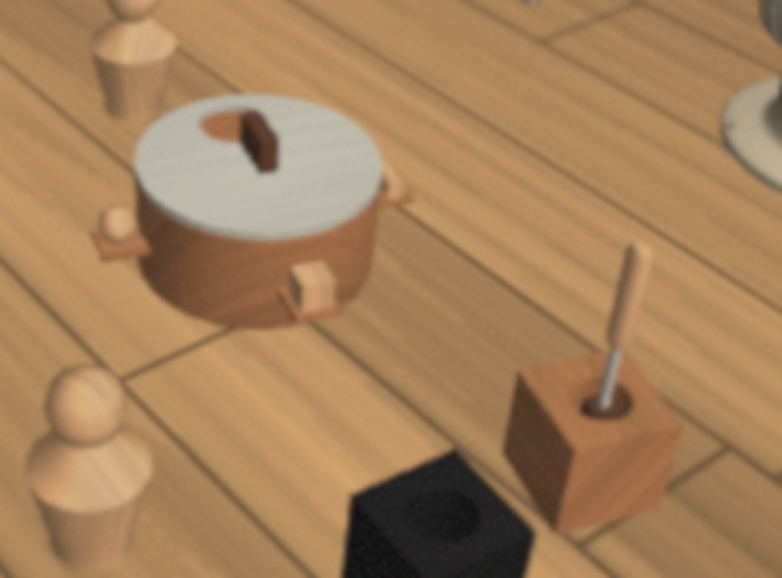

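The brush stands upright in the wooden block (stem at (607,400)). The lid's opening at (222,125) is still on the cone side, opposite the cube at (312,285), and both figures are standing. The arm is clear, so I'm handing in.

```bash
python3 -c "
from h import *
print(robot.job_done())"
```

```text
the job is handed in; nothing more can be done
None
```

I handed the job in at about 17 s: the lid's opening is over the cone compartment, the brush went down, up and down again inside it, and it stands upright and released in its wooden block. Neither figure was touched, but the hand-in returned no verdict.

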